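# Find the shoe last with the worn hinge

### The arm

A 6-joint arm with a two-finger parallel gripper is mounted at the origin on the work surface. World frame = base frame: x ahead of the robot, y to its left, z up, the work surface at z = 0. Lengths are in mm, angles in rad, forces in N, time in s.
With the tool pointing down it reaches from about 375 to 975 mm from the base axis. Payload 3.8 kg.
Tool frame: the origin (TCP) lies where the fingers leave the gripper's body, on its centre line; the fingertips stand 73 mm ahead of it and the grasp point (between the pads) lies 54 mm ahead of it; z points along the fingers, y is the direction in which the jaws open and shut (so a half turn about z gives the same grasp; the last joint's range is limited). The gripper opens to 85 mm and grips with 20 to 120 N. Pads are 22 mm wide; open, the fingers measure 114 mm over their backs; the gripper's body (76 mm by 85 mm) begins 54 mm behind the grasp point. The pads swing forward as they close: fully open they stand 13 mm farther back than shut.
Start: joints at [-1.232, 0.264, 1.604, -0, 1.274, -0.037], TCP at [247.731, -627.892, 303.88] pointing down, gripper open.
Joint ranges: [-2.63, 2.63], [-0.94, 2.18], [0.31, 2.57], [-1.31, 4.45], [0, 2.66], [-2.55, 2.55]. Speed limits (rad/s): [2.57, 2.57, 3.14, 3.14, 3.14, 3.14].

### API

Orientations are given as a 3x3 rotation matrix whose columns are the frame's x, y, z axes.
In Python, from plant import bot, cams, workorder gives the robot as it stands.
- The arm moves only by the tool jog_arm, never from a script. Its argument "deltas" is a list of rows, each a list of 7 numbers: the turn, a rotation vector about the world's x, y, z in degrees, then the shift along the world's x, y, z in m, then the finger opening in m, from 0 to 0.0854. In form: [[ax, ay, az, x, y, z, jaw], ...]. A call has 1 to 20 rows; each row is the pose to reach, as a shift and turn from the pose measured when the call began; what a row does not reach only later rows make up. A row lasts 1/12 s, in which the tool goes at most 41.7 mm and 7.16 degrees, less where a joint would pass 70% of its speed; a pose out of reach is approached as far as the arm can. A call with a gripper value outside its range is refused whole. The fingers move at their own pace and stop on an object; the grip force is fixed at half the most. Time passes only in rows, so rows that repeat a pose let the fingers close. It gives the time, the measured TCP pose, the force and the opening at its end, in the units of the state.
- bot.state(): the state, without advancing time (a new reading comes with each control period).
- cams.grab_frame(name): name is "scene" or "side" or "wrist"; returns (picture, depth): 420x560x3 uint8, red, green, blue; 420x560 float32, mm along the optical axis (not along the pixel's ray), 0 where there is no reading.
- cams.camera_params(name): a dict with "mtx" (3x3 intrinsics, pixels), "origin" and "attitude" of the camera in the world. Camera axes: x right, y down, z forward; pixel columns grow to the right and rows downward; lengths in mm; the calibration is good to about 2 mm. A picture is of the moment at which its call begins: read the wrist's pose just before it. camera_params takes no time and is no camera call; for the wrist camera it gives the pose at the moment of the call.
- workorder.sign_off(): hands the job in, once; it reports no verdict.
The state is a dict: "time_s": time; "qpos": joint angles; "dq": joint speeds; "joint_efforts": joint torques, N m; "tcp_pos": TCP position; "orientation": TCP orientation; "ft_force": force on the tool from outside, world axes, zero at the start; "ft_torque": the same for the moment, N m; "gripper_width": finger opening in mm.
Only numpy, scipy, OpenCV 4.12 (cv2) and the standard library are available. Lean on these libraries where they do the work, as an engineer would, in place of code of your own. Each camera call takes 0.05 s, during which the arm holds its last target.

### The job

One of the four hinged shoe lasts lying in the nests has a worn, loose hinge. Rock their heels back and forth, with the lasts in their nests, to feel which one it is, then take that last out and set it down (without dropping it) flat on the floor of the open carton, the same side up, with its heel left swung well over to one side so that the fault shows. Leave the three sound lasts in their nests and everything else where it is.

Things in the scene. Friction and masses are not known exactly. Their poses are not given: they have to be found in the camera images.
- last_1: Hinged wooden shoe last (child's clog) lying on its side in the nest of the same number, like the other three: from above the side outline of a foot, 176 mm long (x = -90 heel to 86 toe), 56 mm thick upright, 0.4 to 0.7 kg. Origin on its underside; x to the toe, y to the instep, z up. In the nest the origin is 6 mm above the table, the top 62 mm. Upright hinge pin at x = -17.5 mm, y = 0.
- grip_1 (a point): Place to grip last_1, near its centre of mass: middle of the forepart block, at x = 4, y = -3 mm, 43 mm above the underside. The block has flat parallel sides at y = -28 and +22 mm (50 mm wide) from x = -12 to 32 mm; ahead of it the instep slopes down to a toe at y = -28 to -1 mm.
- heel_1 (a joint): Hinge of last_1: angle in rad of its heel part (56 mm wide, y = -28 to 28, x = -23 to -90 mm, its round end of radius 28 mm centred at x = -62, y = 0) about the upright pin; 0 in line, positive: heel end to -y. Starts within 0.010 of 0, stays where left (1 to 4 N at the end moves it). Sound: stops within about 0.05 either way; worn: only near 0.22.
- nest_1: Fixed grey plastic nest of last_1; same axes, origin on the table under the last's. 6 mm base; walls to 32 mm high, about 0.75 mm clear of the forepart: outer faces y = -41 (x -10 to 72) and y = 35 mm (x -10 to 30), toe stop x = 88 to 98. Under the heel only a 30 mm wide, 6 mm tongue: both sides of the heel are free down to the table. The last lifts straight up.
- last_2: Hinged wooden shoe last (child's clog) lying on its side in the nest of the same number, like the other three: from above the side outline of a foot, 176 mm long (x = -90 heel to 86 toe), 56 mm thick upright, 0.4 to 0.7 kg. Origin on its underside; x to the toe, y to the instep, z up. In the nest the origin is 6 mm above the table, the top 62 mm. Upright hinge pin at x = -17.5 mm, y = 0.
- grip_2 (a point): Place to grip last_2, near its centre of mass: middle of the forepart block, at x = 4, y = -3 mm, 43 mm above the underside. The block has flat parallel sides at y = -28 and +22 mm (50 mm wide) from x = -12 to 32 mm; ahead of it the instep slopes down to a toe at y = -28 to -1 mm.
- heel_2 (a joint): Hinge of last_2: angle in rad of its heel part (56 mm wide, y = -28 to 28, x = -23 to -90 mm, its round end of radius 28 mm centred at x = -62, y = 0) about the upright pin; 0 in line, positive: heel end to -y. Starts within 0.010 of 0, stays where left (1 to 4 N at the end moves it). Sound: stops within about 0.05 either way; worn: only near 0.22.
- nest_2: Fixed grey plastic nest of last_2; same axes, origin on the table under the last's. 6 mm base; walls to 32 mm high, about 0.75 mm clear of the forepart: outer faces y = -41 (x -10 to 72) and y = 35 mm (x -10 to 30), toe stop x = 88 to 98. Under the heel only a 30 mm wide, 6 mm tongue: both sides of the heel are free down to the table. The last lifts straight up.
- last_3: Hinged wooden shoe last (child's clog) lying on its side in the nest of the same number, like the other three: from above the side outline of a foot, 176 mm long (x = -90 heel to 86 toe), 56 mm thick upright, 0.4 to 0.7 kg. Origin on its underside; x to the toe, y to the instep, z up. In the nest the origin is 6 mm above the table, the top 62 mm. Upright hinge pin at x = -17.5 mm, y = 0.
- grip_3 (a point): Place to grip last_3, near its centre of mass: middle of the forepart block, at x = 4, y = -3 mm, 43 mm above the underside. The block has flat parallel sides at y = -28 and +22 mm (50 mm wide) from x = -12 to 32 mm; ahead of it the instep slopes down to a toe at y = -28 to -1 mm.
- heel_3 (a joint): Hinge of last_3: angle in rad of its heel part (56 mm wide, y = -28 to 28, x = -23 to -90 mm, its round end of radius 28 mm centred at x = -62, y = 0) about the upright pin; 0 in line, positive: heel end to -y. Starts within 0.010 of 0, stays where left (1 to 4 N at the end moves it). Sound: stops within about 0.05 either way; worn: only near 0.22.
- nest_3: Fixed grey plastic nest of last_3; same axes, origin on the table under the last's. 6 mm base; walls to 32 mm high, about 0.75 mm clear of the forepart: outer faces y = -41 (x -10 to 72) and y = 35 mm (x -10 to 30), toe stop x = 88 to 98. Under the heel only a 30 mm wide, 6 mm tongue: both sides of the heel are free down to the table. The last lifts straight up.
- last_4: Hinged wooden shoe last (child's clog) lying on its side in the nest of the same number, like the other three: from above the side outline of a foot, 176 mm long (x = -90 heel to 86 toe), 56 mm thick upright, 0.4 to 0.7 kg. Origin on its underside; x to the toe, y to the instep, z up. In the nest the origin is 6 mm above the table, the top 62 mm. Upright hinge pin at x = -17.5 mm, y = 0.
- grip_4 (a point): Place to grip last_4, near its centre of mass: middle of the forepart block, at x = 4, y = -3 mm, 43 mm above the underside. The block has flat parallel sides at y = -28 and +22 mm (50 mm wide) from x = -12 to 32 mm; ahead of it the instep slopes down to a toe at y = -28 to -1 mm.
- heel_4 (a joint): Hinge of last_4: angle in rad of its heel part (56 mm wide, y = -28 to 28, x = -23 to -90 mm, its round end of radius 28 mm centred at x = -62, y = 0) about the upright pin; 0 in line, positive: heel end to -y. Starts within 0.010 of 0, stays where left (1 to 4 N at the end moves it). Sound: stops within about 0.05 either way; worn: only near 0.22.
- nest_4: Fixed grey plastic nest of last_4; same axes, origin on the table under the last's. 6 mm base; walls to 32 mm high, about 0.75 mm clear of the forepart: outer faces y = -41 (x -10 to 72) and y = 35 mm (x -10 to 30), toe stop x = 88 to 98. Under the heel only a 30 mm wide, 6 mm tongue: both sides of the heel are free down to the table. The last lifts straight up.
- carton: The reject carton: open kraft-cardboard box, fixed, 230 x 130 mm outside, 50 mm high, 4 mm walls and floor, empty. Origin: centre of its underside on the table; x along its length. A last fits in lengthwise. It stands in one row with the four nests, about 165 mm apart, at any place in it. All toes point away from the robot.
- jar: Bystander, to be left alone: small closed jar, 28 mm across, 60 mm high. Origin: on its underside, near its middle; stands close beside the toe of a nest.
- dish: Bystander, to be left alone: black plastic bowl, 84 mm across, 30 mm high. Origin: on its underside, near its middle; stands just beyond the row of nests, seen from the robot.
- spool: Bystander, to be left alone: wooden spool, 28 mm across, 45 mm high. Origin: on its underside, near its middle; stands close beside the toe of a nest.
- gift_box: Bystander, to be left alone: small kraft box, 60 x 60 x 35 mm. Origin: on its underside, near its middle; stands just beyond the row of nests, seen from the robot.
- hammer: Bystander, to be left alone: hammer, 220 mm long, lying along its x. Origin: on its underside, near its middle; lies between the robot and the row of nests.
- pliers: Bystander, to be left alone: red-handled pliers, 150 mm long, lying along x, 16 mm high. Origin: on its underside, near its middle; lies between the robot and the row of nests.
There are look-alikes about, which are no part of the job. Leave any pink look-alike of the nest_3 alone.

How it is judged (in metres and radians):
On the way, in this order (a step that is already met when the one before it is completed fails the run):
1. a heel is rocked well over to one side (more than 0.12 rad: only the worn hinge allows it) while its last lies in its nest ((((value of joint heel_1 above 0.12 rad or value of joint heel_1 below -0.12 rad) and height (world z) of last_1 below 0.014 m) or ((value of joint heel_2 above 0.12 rad or value of joint heel_2 below -0.12 rad) and height (world z) of last_2 below 0.014 m) or ((value of joint heel_3 above 0.12 rad or value of joint heel_3 below -0.12 rad) and height (world z) of last_3 below 0.014 m) or ((value of joint heel_4 above 0.12 rad or value of joint heel_4 below -0.12 rad) and height (world z) of last_4 below 0.014 m))).
2. it is rocked back through the middle (all heels within 0.07 rad), the lasts still in their nests (not (value of joint heel_1 above 0.07 rad or value of joint heel_1 below -0.07 rad) and not (value of joint heel_2 above 0.07 rad or value of joint heel_2 below -0.07 rad) and not (value of joint heel_3 above 0.07 rad or value of joint heel_3 below -0.07 rad) and not (value of joint heel_4 above 0.07 rad or value of joint heel_4 below -0.07 rad) and height (world z) of each of last_1, last_2, last_3, last_4 below 0.014 m).
3. a last is lifted out of its nest (45 mm up) (height (world z) of any of last_1, last_2, last_3, last_4 above 0.05 m).
At the end, for the whole second after the job is handed in: The worn last lies flat, same side up, heel over 0.10 rad off line, on the carton's floor (origin within 60 mm of its centre lengthwise, 50 across, under 20 high, tilt under 0.15 rad), released and still; the other three lie in their nests, moved under 10 mm, within 0.1 rad of the nest's axis (((x of last_1 in the frame of carton between -0.06 and 0.06 m and y of last_1 in the frame of carton between -0.05 and 0.05 m and z of last_1 in the frame of carton below 0.02 m and angle between last_1's own z axis and vertical below 0.15 rad and linear speed of last_1 below 0.02 m/s and (value of joint heel_1 above 0.1 rad or value of joint heel_1 below -0.1 rad) and distance of each of last_2, last_3, last_4 from where it was at the start of the episode below 0.01 m and angle between the x axis of last_2 and the x axis of nest_2, either way round below 0.1 rad and height (world z) of each of last_2, last_3, last_4 below 0.014 m and angle between the x axis of last_3 and the x axis of nest_3, either way round below 0.1 rad and angle between the x axis of last_4 and the x axis of nest_4, either way round below 0.1 rad) or (x of last_2 in the frame of carton between -0.06 and 0.06 m and y of last_2 in the frame of carton between -0.05 and 0.05 m and z of last_2 in the frame of carton below 0.02 m and angle between last_2's own z axis and vertical below 0.15 rad and linear speed of last_2 below 0.02 m/s and (value of joint heel_2 above 0.1 rad or value of joint heel_2 below -0.1 rad) and distance of each of last_1, last_3, last_4 from where it was at the start of the episode below 0.01 m and angle between the x axis of last_1 and the x axis of nest_1, either way round below 0.1 rad and height (world z) of each of last_1, last_3, last_4 below 0.014 m and angle between the x axis of last_3 and the x axis of nest_3, either way round below 0.1 rad and angle between the x axis of last_4 and the x axis of nest_4, either way round below 0.1 rad) or (x of last_3 in the frame of carton between -0.06 and 0.06 m and y of last_3 in the frame of carton between -0.05 and 0.05 m and z of last_3 in the frame of carton below 0.02 m and angle between last_3's own z axis and vertical below 0.15 rad and linear speed of last_3 below 0.02 m/s and (value of joint heel_3 above 0.1 rad or value of joint heel_3 below -0.1 rad) and distance of each of last_1, last_2, last_4 from where it was at the start of the episode below 0.01 m and angle between the x axis of last_1 and the x axis of nest_1, either way round below 0.1 rad and height (world z) of each of last_1, last_2, last_4 below 0.014 m and angle between the x axis of last_2 and the x axis of nest_2, either way round below 0.1 rad and angle between the x axis of last_4 and the x axis of nest_4, either way round below 0.1 rad) or (x of last_4 in the frame of carton between -0.06 and 0.06 m and y of last_4 in the frame of carton between -0.05 and 0.05 m and z of last_4 in the frame of carton below 0.02 m and angle between last_4's own z axis and vertical below 0.15 rad and linear speed of last_4 below 0.02 m/s and (value of joint heel_4 above 0.1 rad or value of joint heel_4 below -0.1 rad) and distance of each of last_1, last_2, last_3 from where it was at the start of the episode below 0.01 m and angle between the x axis of last_1 and the x axis of nest_1, either way round below 0.1 rad and height (world z) of each of last_1, last_2, last_3 below 0.014 m and angle between the x axis of last_2 and the x axis of nest_2, either way round below 0.1 rad and angle between the x axis of last_3 and the x axis of nest_3, either way round below 0.1 rad))); the robot touches nothing.
It fails at once if a last is dropped (falls free faster than 0.6 m/s) ((linear speed of last_1 above 0.6 m/s and contact force between the fingers and last_1 below 0.1 N) or (linear speed of last_2 above 0.6 m/s and contact force between the fingers and last_2 below 0.1 N) or (linear speed of last_3 above 0.6 m/s and contact force between the fingers and last_3 below 0.1 N) or (linear speed of last_4 above 0.6 m/s and contact force between the fingers and last_4 below 0.1 N)).
It fails at once if a bystander is shoved more than 30 mm (distance of any of jar, dish, spool, gift_box, hammer, pliers from where it was at the start of the episode above 0.03 m).
It also fails if it takes over 61 s, if anything falls off the work surface, if the arm or the gripper's body presses on something with over 40 N, if the wrist force passes 120 N, or if a joint passes its speed limit or range.

## Working session

There is one attempt and no reset: what is moved stays moved. The work goes in short steps, Python scripts to look and compute and a tool call to move; the robot and the scene stay as the last step left them, time stands still between calls to the robot, and variables do not carry over. Pictures are saved under pics/ and viewed, and the job is handed in when it is done.

Besides the shell and the picture viewer there is one more tool, called after "Request:" by a JSON object that holds its "api" and its "payload", one argument or row to a line. jog_arm: Moves the arm, as the interface text tells. Its arguments: {"type":"object","properties":{"deltas":{"type":"array","items":{"type":"array","items":{"type":"number"}}}},"required":["deltas"]}

```bash
ls; mkdir -p pics; python3 - <<'E'
from plant import bot,cams
import cv2,numpy as np
s=bot.state();print(s)
for n in ("scene","side"):
    p,d=cams.grab_frame(n);cv2.imwrite(f"pics/{n}0.png",p[:,:,::-1]);np.savez(f"{n}0.npz",p=p,d=d)
    print(n,cams.camera_params(n))
E
```

```text
pics
{'time_s': 0.0, 'qpos': array([-1.23190416e+00,  2.64784157e-01,  1.60541143e+00, -4.71340597e-06,
        1.27368284e+00, -3.69268043e-02]), 'dq': array([-3.26733759e-04,  4.07201390e-06,  1.31070033e-03, -5.79194230e-04,
        5.04247098e-04, -1.54348508e-03]), 'joint_efforts': array([-1.51208682e-03, -5.15119886e+01, -3.67316437e+01, -2.96009803e-04,
        1.25974408e-02, -2.66511540e-05]), 'tcp_pos': array([ 247.5358986 , -627.35115967,  302.52072954]), 'orientation': array([[ 9.30206865e-01,  3.67034882e-01, -7.64136860e-04],
       [ 3.67035668e-01, -9.30204374e-01,  2.15426314e-03],
       [ 7.98862652e-05, -2.28437584e-03, -9.99997388e-01]]), 'ft_force': array([ 0.10927626, -0.32921365, -0.11234232]), 'ft_torque': array([ 0.00380949, -0.0037773 ,  0.01695339]), 'gripper_width': 85.41386322984516}
scene {'mtx': array([[472.63397779,   0.        , 271.58404591],
       [  0.        , 472.63397779, 218.77444756],
       [  0.        ,   0.        ,   1.        ]]), 'origin': array([1282.79857721,  355.02482795,  880.07054246]), 'attitude': array([[-0.44403859,  0.60824778, -0.65792429],
       [ 0.8957394 ,  0.31930881, -0.30934255],
       [ 0.0219241 , -0.72668874, -0.68661693]])}
side {'mtx': array([[404.15391231,   0.        , 281.54950338],
       [  0.        , 404.15391231, 201.58933332],
       [  0.        ,   0.        ,   1.        ]]), 'origin': array([ 429.15816098, -925.78964961,  659.43832441]), 'attitude': array([[ 0.99682729, -0.05422921,  0.05826268],
       [-0.07829145, -0.53610351,  0.84051382],
       [-0.01434557, -0.84240858, -0.53864829]])}
```

View pics/scene0.png

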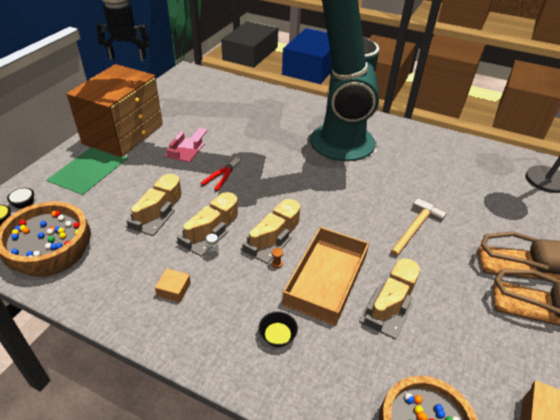

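View pics/side0.png

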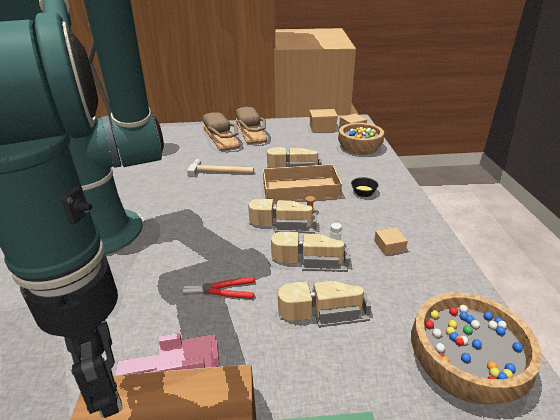

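The scene view shows four lasts at pixels (155,203), (208,222), (272,230) and (392,295), with the carton at (327,274). The pink look-alike nest is at (187,145), well off the row, so I'll leave it alone. Next I'll build a top-down height map.

```bash
cat > h.py <<'E'
import numpy as np,cv2
def depro(d,c):
    K=c["mtx"];v,u=np.mgrid[0:d.shape[0],0:d.shape[1]]
    P=np.stack([(u-K[0,2])/K[0,0]*d,(v-K[1,2])/K[1,1]*d,d],-1)
    return P@np.asarray(c["attitude"]).T+np.asarray(c["origin"])
def ortho(P,p,d,x0,x1,y0,y1,res,zmax=120):
    # image: rows = x descending (up=ahead), cols = y descending (left=+y)
    H=int((x1-x0)/res);W=int((y1-y0)/res)
    im=np.zeros((H,W,3),np.uint8);h=np.full((H,W),-99.)
    m=(d>0)&(P[...,0]>x0)&(P[...,0]<x1)&(P[...,1]>y0)&(P[...,1]<y1)&(P[...,2]<zmax)
    Q=P[m];C=p[m];r=((x1-Q[:,0])/res).astype(int).clip(0,H-1);c=((y1-Q[:,1])/res).astype(int).clip(0,W-1)
    o=np.argsort(Q[:,2]);im[r[o],c[o]]=C[o];h[r[o],c[o]]=Q[o,2]
    return im,h
E
python3 - <<'E'
from h import *
from plant import cams
ims=[]
for n in ("scene","side"):
    z=np.load(n+"0.npz");P=depro(z["d"],cams.camera_params(n));
    im,h=ortho(P,z["p"],z["d"],300,800,-560,440,2.5)
    hh=np.clip(h*3,0,255).astype(np.uint8)
    ims+= [im[:,:,::-1]] if n=="scene" else []
    ims+=[cv2.applyColorMap(cv2.dilate(hh,np.ones((2,2))),cv2.COLORMAP_JET)]
    m=(np.abs(P[...,2]-62)<4)&(P[...,0]>300)&(P[...,0]<900)&(abs(P[...,1])<500)
    k,l,st,ce=cv2.connectedComponentsWithStats(m.astype(np.uint8))
    for i in range(1,k):
        if st[i,4]>60:
            Q=P[l==i];mu,_=cv2.PCACompute(Q[:,:2].astype(np.float32),None);rr=cv2.minAreaRect(Q[:,:2].astype(np.float32))
            print(n,st[i],ce[i].round(),"rect",np.round(rr[0]),np.round(rr[1]),round(rr[2],1),"z",np.median(Q[:,2]).round(1))
    m=(np.abs(P[...,2]-50)<3)&(P[...,0]>300)&(P[...,0]<900)&(abs(P[...,1])<500)
    print("table z",np.median(P[...,2][(abs(P[...,2])<15)]))
cv2.imwrite("pics/o.png",np.vstack(ims))
E
```

```text
scene [153 174  27  17 296] [167. 182.] rect [ 496. -334.] [67. 59.] 3.2 z 61.3
scene [131 188  35  24 387] [148. 199.] rect [ 587. -332.] [99. 49.] 1.9 z 61.6
scene [210 192  27  20 331] [224. 201.] rect [ 492. -155.] [56. 67.] 83.2 z 61.8
scene [273 199  27  20 337] [287. 208.] rect [438.   4.] [58. 66.] 82.2 z 62.1
scene [183 206  38  24 431] [201. 218.] rect [ 583. -171.] [52. 97.] 81.6 z 61.8
scene [249 213  36  25 454] [267. 225.] rect [529. -14.] [ 51. 100.] 78.1 z 62.0
scene [ 17 222  71  46 223] [ 56. 254.] rect [ 816. -406.] [ 59. 184.] 77.2 z 61.8
scene [ 47 226  19  11  96] [ 56. 230.] rect [ 775. -457.] [26. 53.] 4.5 z 61.1
scene [206 234  11   8  68] [211. 237.] rect [ 623. -115.] [22. 25.] 12.1 z 60.1
scene [ 45 243  17   6  68] [ 53. 245.] rect [ 818. -429.] [18. 40.] 29.1 z 61.2
scene [391 258  29  26 500] [406. 270.] rect [504. 333.] [56. 67.] 85.4 z 62.1
scene [374 277  35  35 659] [390. 294.] rect [596. 323.] [49. 98.] 85.2 z 62.3
scene [382 375  80  45 549] [417. 391.] rect [792. 426.] [ 65. 157.] 40.2 z 64.6
table z 0.8141368725080156
side [339 128  44  15 141] 
[... 170 characters left out ...]
rect [591. 320.] [50. 95.] 86.9 z 62.4
side [248 199  25  13 257] [261. 204.] rect [434.   1.] [55. 66.] 81.5 z 62.1
side [276 200  37  12 330] [292. 206.] rect [526. -16.] [52. 99.] 76.7 z 62.3
side [271 231  28  16 370] [285. 239.] rect [ 488. -156.] [60. 65.] 80.4 z 62.3
side [303 234  41  15 464] [321. 241.] rect [ 578. -172.] [51. 94.] 82.9 z 62.1
side [278 281  34  23 612] [295. 293.] rect [ 492. -335.] [65. 59.] 4.3 z 62.0
side [314 281  50  20 719] [336. 290.] rect [ 585. -333.] [98. 51.] 3.2 z 62.1
side [425 301 102  46 780] [481. 317.] rect [ 822. -431.] [ 70. 169.] 64.2 z 61.9
side [446 320  22  24 211] [456. 333.] rect [ 773. -460.] [27. 50.] 4.2 z 61.8
table z 0.8452712560939517
```

View pics/o.png

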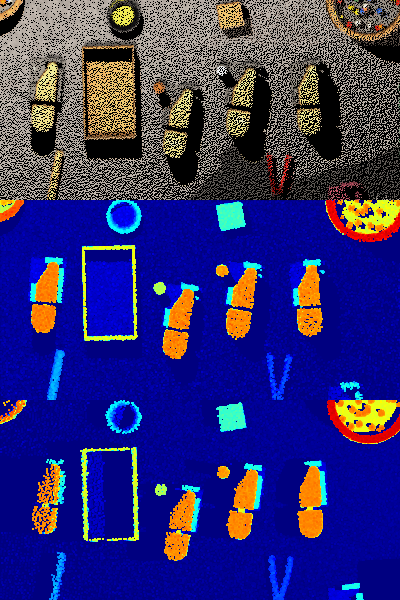

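```bash
cat > fit.py <<'E'
from h import *
from plant import cams
from scipy.optimize import minimize
Ps=[]
for n in ("scene","side"):
    z=np.load(n+"0.npz");P=depro(z["d"],cams.camera_params(n));Ps.append(P[z["d"]>0].reshape(-1,3))
heel=np.vstack([[[-23,28],[-62,28]],[[-62+28*np.cos(t),28*np.sin(t)] for t in np.linspace(np.pi/2,1.5*np.pi,20)],[[-62,-28],[-23,-28]]])
fore=np.array([[-12,-28],[32,-28],[80,-28],[86,-20],[86,-8],[80,-1],[32,22],[-12,22]])
def sd(pts,poly):
    c=(poly*8).astype(np.float32).reshape(-1,1,2)
    return np.array([cv2.pointPolygonTest(c,(float(a*8),float(b*8)),True)/8 for a,b in pts])
for nm,c in dict(A=(555,-333),B=(550,-166),C=(495,-7),D=(560,326)).items():
  for lab,src in (("scene",Ps[:1]),("side",Ps[1:]),("both",Ps)):
    Q=np.vstack(src);Q=Q[(abs(Q[:,2]-62)<5)&(np.hypot(Q[:,0]-c[0],Q[:,1]-c[1])<110)]
    k=np.abs(Q[:,1]-c[1])<60;Q=Q[k][:,:2]
    # grid coverage
    def cost(p,full=False):
        a=p[2];R=np.array([[np.cos(a),-np.sin(a)],[np.sin(a),np.cos(a)]])
        L=(Q-p[:2])@R
        s=np.maximum(sd(L,heel),sd(L,fore))
        out=np.clip(-s,0,6)
        return (out**2).mean()
    # one-sided outline cost is centred by symmetric penalty: shrink-to-contain both ways
    best=min((minimize(cost,(c[0]+dx,c[1],a),method="Nelder-Mead",options=dict(xatol=.05,fatol=1e-4)) for dx in(-8,0) for a in(-.1,.1)),key=lambda r:r.fun)
    L=best.x;print(nm,lab,len(Q),best.x.round(3),"cost",round(best.fun,3))
# carton rim
for lab,P in zip(("scene","side"),Ps):
    Q=P[(abs(P[:,2]-49)<3)&(abs(P[:,0]-568)<140)&(abs(P[:,1]-165)<90)][:,:2].astype(np.float32)
    print("carton",lab,len(Q),cv2.minAreaRect(Q))
E
python3 fit.py
```

```text
A scene 716 [ 5.50416e+02 -3.30335e+02  6.20000e-02] cost 0.016
A side 1360 [ 5.47080e+02 -3.32017e+02  5.80000e-02] cost 0.005
A both 2076 [ 5.49025e+02 -3.31322e+02  6.00000e-02] cost 0.035
B scene 857 [ 5.46312e+02 -1.62060e+02 -1.49000e-01] cost 2.711
B side 921 [ 5.42779e+02 -1.64065e+02 -1.44000e-01] cost 2.356
B both 1778 [ 5.44773e+02 -1.63327e+02 -1.40000e-01] cost 2.567
C scene 819 [ 4.93441e+02 -3.96200e+00 -1.47000e-01] cost 0.01
C side 606 [ 4.89996e+02 -6.97800e+00 -1.48000e-01] cost 0.044
C both 1425 [ 4.92233e+02 -5.91400e+00 -1.46000e-01] cost 0.104
D scene 1193 [ 5.59582e+02  3.28458e+02 -8.80000e-02] cost 0.0
D side 329 [ 5.55315e+02  3.25677e+02 -1.00000e-01] cost 0.153
D both 1522 [ 5.58260e+02  3.27464e+02 -8.20000e-02] cost 0.092
carton scene 470 ((568.259033203125, 166.84124755859375), (234.58526611328125, 130.44496154785156), 1.5940998792648315)
carton side 311 ((565.8916015625, 166.1007537841797), (230.4173126220703, 137.52088928222656), 1.4527994394302368)
```

```bash
python3 - <<'E'
from h import *
from plant import cams
z=np.load("scene0.npz");P=depro(z["d"],cams.camera_params("scene"))
for u,v in((117,108),(110,75),(155,85),(80,100),(85,140),(187,145)): print(u,v,P[v,u].round())
Q=P[70:160,70:165].reshape(-1,3);Q=Q[(Q[:,2]>60)&(Q[:,2]<250)];print(Q.min(0).round(),Q.max(0).round())
E
sed -i 's/k=np.abs(Q\[:,1\]-c\[1\])<60;Q/k=(np.abs(Q[:,1]-c[1])<60)\&(np.hypot(Q[:,0]-623,Q[:,1]+115)>24);Q/' fit.py; python3 fit.py | grep B
```

```text
117 108 [ 380. -578.  158.]
110 75 [ 262. -698.  181.]
155 85 [ 198. -579.  148.]
80 100 [ 406. -691.  168.]
85 140 [ 407. -719.   19.]
187 145 [ 261. -433.    4.]
[ 187. -743.   60.] [ 414. -561.  185.]
B scene 793 [ 5.46312e+02 -1.62060e+02 -1.49000e-01] cost 0.024
B side 861 [ 5.42779e+02 -1.64065e+02 -1.44000e-01] cost 0.011
B both 1654 [ 5.44773e+02 -1.63327e+02 -1.40000e-01] cost 0.061
```

Request:
{"api": "jog_arm", "payload": {
  "deltas": [
    [0,0,-5,0.026,0.032,0,0.072],
    [0,0,-10,0.052,0.064,0,0.072],
    [0,0,-15,0.078,0.095,0,0.072],
    [0,0,-18.1,0.104,0.127,0,0.072],
    [0,0,-18.1,0.13,0.158,0,0.072],
    [0,0,-18.1,0.156,0.19,0,0.072],
    [0,0,-18.1,0.182,0.221,0,0.072],
    [0,0,-18.1,0.208,0.253,0,0.072],
    [0,0,-18.1,0.24,0.292,-0.03,0.072],
    [0,0,-18.1,0.24,0.292,-0.05,0.072],
    [0,0,-18.1,0.24,0.292,-0.05,0.072],
    [0,0,-18.1,0.24,0.292,-0.05,0.072]
  ]
}}

```text
time_s: 1.1
tcp_pos: [486.6, -333.7, 250.2]
orientation: [[0.998, 0.062, -0.005], [0.062, -0.998, 0.005], [-0.005, -0.005, -1.0]]
ft_force: [-0.2, -0.7, -0.0]
gripper_width: 71.8
```

```bash
python3 - <<'E'
from plant import bot,cams
import cv2,numpy as np
s=bot.state();print(s["time_s"],s["tcp_pos"],s["orientation"].round(3).tolist(),s["gripper_width"],s["ft_force"])
c=cams.camera_params("wrist");p,d=cams.grab_frame("wrist");cv2.imwrite("pics/w1.png",p[:,:,::-1]);np.savez("w1.npz",p=p,d=d);print(c)
E
```

```text
1.1 [ 486.6448685  -333.71459406  250.18018218] [[0.998, 0.062, -0.005], [0.062, -0.998, 0.005], [-0.005, -0.005, -1.0]] 71.79609022526232 [-0.23062172 -0.74168124 -0.03416803]
{'mtx': array([[369.64089555,   0.        , 285.18563647],
       [  0.        , 369.64089555, 199.98408012],
       [  0.        ,   0.        ,   1.        ]]), 'origin': array([ 553.9964194 , -330.07390136,  319.84151827]), 'attitude': array([[ 0.06169231, -0.96036295, -0.27184013],
       [-0.99807973, -0.06087621, -0.01144272],
       [-0.00555944,  0.27202405, -0.96227439]])}
```

View pics/w1.png

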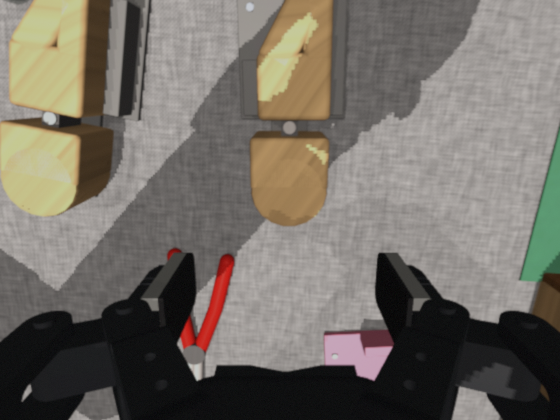

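```bash
cat > wfit.py <<'E'
import sys
from h import *
import fit0
E
python3 - <<'E'
from h import *
from plant import cams
z=np.load("w1.npz");c=cams.camera_params("wrist");P=depro(z["d"],c)
m=(abs(P[...,2]-62)<5)
print("table",P[330,270].round(1),"heel",P[180,289].round(1))
k,l,st,ce=cv2.connectedComponentsWithStats(m.astype(np.uint8))
for i in range(1,k):
    if st[i,4]>800:
        Q=P[l==i][:,:2].astype(np.float32);r=cv2.minAreaRect(Q);print(st[i],np.round(r[0],1),np.round(r[1],1),round(r[2],1))
E
```

```text
table [ 329.4 -328.9    1.8] heel [ 496.8 -337.    62.9]
[   9    0   83  118 8325] [ 571.8 -172.4] [50.3 76.1] 82.2
[ 256    0   77  121 8123] [ 576.4 -334.7] [75.1 50.2] 3.7
[   0  120   85   96 6630] [ 491.2 -157.9] [56.4 65.8] 81.7
[ 249  136   80   90 6250] [ 494.8 -336.5] [65.2 56.2] 3.1
```

Request:
{"api": "jog_arm", "payload": {
  "deltas": [
    [0,0,0,0.0,-0.0025,-0.04,0.072],
    [0,0,0,0.0,-0.0025,-0.08,0.072],
    [0,0,0,0,-0.0025,-0.12,0.072],
    [0,0,0,0,-0.0025,-0.16,0.072],
    [0,0,0,0,-0.0025,-0.16,0.072],
    [0,0,0,0,0.002,-0.16,0.072],
    [0,0,0,0,0.005,-0.16,0.072],
    [0,0,0,0,0.008,-0.16,0.072],
    [0,0,0,0,0.0095,-0.16,0.072],
    [0,0,0,0,0.0095,-0.16,0.072]
  ]
}}

```text
time_s: 1.98
tcp_pos: [488.6, -326.5, 95.0]
orientation: [[0.998, 0.061, 0.002], [0.061, -0.998, -0.0], [0.002, 0.0, -1.0]]
ft_force: [0.3, -0.7, 1.0]
gripper_width: 72.2
```

Request:
{"api": "jog_arm", "payload": {
  "deltas": [
    [0,0,0,0,0.001,-0.003,0.072],
    [0,0,0,0,0.002,-0.003,0.072],
    [0,0,0,0,0.002,-0.003,0.072]
  ]
}}

```text
time_s: 2.23
tcp_pos: [489.3, -325.4, 93.2]
orientation: [[0.998, 0.062, 0.004], [0.062, -0.998, -0.003], [0.004, 0.003, -1.0]]
ft_force: [0.3, -2.6, 2.3]
gripper_width: 72.3
```

Request:
{"api": "jog_arm", "payload": {
  "deltas": [
    [0,0,0,0,0.001,0,0.072],
    [0,0,0,0,0.002,0,0.072],
    [0,0,0,0,0.0035,0,0.072],
    [0,0,0,0,0.0035,0,0.072]
  ]
}}

```text
time_s: 2.57
tcp_pos: [488.8, -323.2, 93.4]
orientation: [[0.998, 0.062, 0.003], [0.062, -0.998, -0.005], [0.003, 0.005, -1.0]]
ft_force: [-4.6, -8.3, 0.9]
gripper_width: 72.2
```

Request:
{"api": "jog_arm", "payload": {
  "deltas": [
    [0,0,0,0,0.002,0,0.072],
    [0,0,0,0,0.0045,0,0.072],
    [0,0,0,0,0.0045,0,0.072],
    [0,0,0,0,0.0045,0,0.072]
  ]
}}

```text
time_s: 2.9
tcp_pos: [488.4, -322.1, 93.9]
orientation: [[0.998, 0.062, 0.004], [0.062, -0.998, -0.011], [0.003, 0.011, -1.0]]
ft_force: [-4.1, -14.8, -1.2]
gripper_width: 72.1
```

A stopped after about 3 mm with the force climbing to 15 N, so it's sound. Next is B.

Request:
{"api": "jog_arm", "payload": {
  "deltas": [
    [0,0,0,0,-0.007,0,0.072],
    [0,0,0,0,-0.013,0.0,0.072],
    [0,0,0,0,-0.013,0.035,0.072],
    [0,0,0,0,-0.013,0.07,0.072],
    [0,0,-5,0,0.01,0.08,0.072],
    [0,0,-10,0,0.05,0.08,0.072],
    [0,0,-11.6,-0.001,0.09,0.08,0.072],
    [0,0,-11.6,-0.002,0.13,0.08,0.072],
    [0,0,-11.6,-0.002,0.165,0.08,0.072],
    [0,0,-11.6,-0.002,0.165,0.08,0.072],
    [0,0,-11.6,-0.002,0.165,0.04,0.072],
    [0,0,-11.6,-0.002,0.165,0,0.072],
    [0,0,-11.6,-0.002,0.165,-0.003,0.072],
    [0,0,-11.6,-0.002,0.165,-0.003,0.072]
  ]
}}

```text
time_s: 4.07
tcp_pos: [483.7, -156.0, 87.9]
orientation: [[0.99, -0.139, -0.006], [-0.139, -0.99, -0.008], [-0.005, 0.009, -1.0]]
ft_force: [-0.6, -0.1, 0.7]
gripper_width: 72.2
```

Now push B toward +y, by 8 mm, then on.

Request:
{"api": "jog_arm", "payload": {
  "deltas": [
    [0,0,0,0.0005,0.004,0.002,0.072],
    [0,0,0,0.001,0.007,0.002,0.072],
    [0,0,0,0.001,0.009,0.002,0.072],
    [0,0,0,0.001,0.011,0.002,0.072],
    [0,0,0,0.001,0.011,0.002,0.072]
  ]
}}

```text
time_s: 4.48
tcp_pos: [485.8, -145.2, 91.5]
orientation: [[0.99, -0.139, -0.003], [-0.139, -0.99, -0.009], [-0.002, 0.01, -1.0]]
ft_force: [-0.2, 0.2, 0.3]
gripper_width: 72.0
```

Request:
{"api": "jog_arm", "payload": {
  "deltas": [
    [0,0,0,0.0,0.002,0,0.072],
    [0,0,0,0.0,0.004,0,0.072],
    [0,0,0,0.0,0.004,0,0.072]
  ]
}}

```text
time_s: 4.73
tcp_pos: [485.3, -141.9, 91.9]
orientation: [[0.99, -0.139, -0.004], [-0.139, -0.99, -0.011], [-0.002, 0.012, -1.0]]
ft_force: [-1.6, -5.8, 2.1]
gripper_width: 71.5
```

Request:
{"api": "jog_arm", "payload": {
  "deltas": [
    [0,0,0,0.0,0.002,0,0.072],
    [0,0,0,0.0,0.004,0,0.072],
    [0,0,0,0.0,0.004,0,0.072],
    [0,0,0,0.0,0.004,0,0.072]
  ]
}}

```text
time_s: 5.07
tcp_pos: [485.1, -140.5, 92.4]
orientation: [[0.991, -0.137, -0.004], [-0.137, -0.99, -0.016], [-0.002, 0.016, -1.0]]
ft_force: [-4.6, -14.4, -0.9]
gripper_width: 72.0
```

B is sound too (14 N, hard stop). Next is C.

Request:
{"api": "jog_arm", "payload": {
  "deltas": [
    [0,0,0,0,-0.008,0,0.072],
    [0,0,0,0,-0.014,0.0,0.072],
    [0,0,0,0,-0.014,0.035,0.072],
    [0,0,0,0,-0.014,0.07,0.072],
    [0,0,0,-0.01,0.015,0.08,0.072],
    [0,0,-0.5,-0.022,0.05,0.08,0.072],
    [0,0,-0.5,-0.034,0.085,0.08,0.072],
    [0,0,-0.5,-0.046,0.12,0.08,0.072],
    [0,0,-0.5,-0.053,0.144,0.08,0.072],
    [0,0,-0.5,-0.053,0.144,0.08,0.072],
    [0,0,-0.5,-0.053,0.144,0.04,0.072],
    [0,0,-0.5,-0.053,0.144,0,0.072],
    [0,0,-0.5,-0.053,0.144,-0.002,0.072],
    [0,0,-0.5,-0.053,0.144,-0.002,0.072],
    [0,0,-0.5,-0.052,0.149,-0.002,0.072],
    [0,0,-0.5,-0.052,0.153,-0.002,0.072],
    [0,0,-0.5,-0.052,0.156,-0.002,0.072],
    [0,0,-0.5,-0.052,0.156,-0.002,0.072]
  ]
}}

```text
time_s: 6.57
tcp_pos: [434.4, 15.7, 92.2]
orientation: [[0.989, -0.145, -0.001], [-0.145, -0.989, -0.017], [0.001, 0.017, -1.0]]
ft_force: [-1.8, -2.4, 2.4]
gripper_width: 72.2
```

Request:
{"api": "jog_arm", "payload": {
  "deltas": [
    [0,0,0,0.0,0.0015,0,0.072],
    [0,0,0,0.0,0.003,0,0.072],
    [0,0,0,0.0,0.004,0,0.072],
    [0,0,0,0.0,0.004,0,0.072]
  ]
}}

```text
time_s: 6.9
tcp_pos: [433.9, 17.6, 92.7]
orientation: [[0.99, -0.143, -0.002], [-0.143, -0.989, -0.021], [0.001, 0.021, -1.0]]
ft_force: [-3.3, -14.2, 1.0]
gripper_width: 72.0
```

C is sound as well. Next is D, passing above the carton.

Request:
{"api": "jog_arm", "payload": {
  "deltas": [
    [0.6,0,0,0,-0.008,0,0.072],
    [1.2,0,0,0,-0.014,0.0,0.072],
    [1.2,0,0,0,-0.014,0.035,0.072],
    [1.2,0,0,0,-0.014,0.07,0.072],
    [1.2,0,0,0.006,0.01,0.09,0.072],
    [1.2,0,1,0.014,0.05,0.09,0.072],
    [1.2,0,2,0.022,0.09,0.09,0.072],
    [1.2,0,3.2,0.03,0.13,0.09,0.072],
    [1.2,0,3.2,0.038,0.17,0.09,0.072],
    [1.2,0,3.2,0.046,0.21,0.09,0.072],
    [1.2,0,3.2,0.054,0.25,0.09,0.072],
    [1.2,0,3.2,0.06,0.285,0.09,0.072],
    [1.2,0,3.2,0.063,0.314,0.09,0.072],
    [1.2,0,3.2,0.063,0.314,0.09,0.072],
    [1.2,0,3.2,0.063,0.314,0.05,0.072],
    [1.2,0,3.2,0.063,0.314,0.01,0.072],
    [1.2,0,3.2,0.063,0.314,-0.002,0.072],
    [1.2,0,3.2,0.063,0.314,-0.002,0.072],
    [1.2,0,3.2,0.063,0.314,-0.002,0.072]
  ]
}}

```text
time_s: 8.48
tcp_pos: [496.7, 331.2, 90.9]
orientation: [[0.996, -0.088, -0.002], [-0.088, -0.996, -0.001], [-0.002, 0.001, -1.0]]
ft_force: [0.0, 0.1, 1.2]
gripper_width: 71.8
```

Request:
{"api": "jog_arm", "payload": {
  "deltas": [
    [0,0,0,0,0.004,0,0.072],
    [0,0,0,0,0.008,0,0.072],
    [0,0,0,0,0.01,0,0.072],
    [0,0,0,0,0.012,0,0.072],
    [0,0,0,0,0.012,0,0.072]
  ]
}}

```text
time_s: 8.9
tcp_pos: [497.4, 343.9, 92.2]
orientation: [[0.996, -0.088, -0.001], [-0.088, -0.996, 0.0], [-0.001, -0.0, -1.0]]
ft_force: [0.9, 0.1, -0.0]
gripper_width: 71.7
```

Request:
{"api": "jog_arm", "payload": {
  "deltas": [
    [0,0,0,0,0.002,0,0.072],
    [0,0,0,0,0.004,0,0.072],
    [0,0,0,0,0.006,0,0.072],
    [0,0,0,0,0.006,0,0.072]
  ]
}}

```text
time_s: 9.23
tcp_pos: [496.3, 349.7, 91.6]
orientation: [[0.996, -0.088, -0.003], [-0.088, -0.996, -0.001], [-0.003, 0.001, -1.0]]
ft_force: [-3.5, -2.7, 0.1]
gripper_width: 72.0
```

Request:
{"api": "jog_arm", "payload": {
  "deltas": [
    [0,0,0,0,0.0015,0,0.072],
    [0,0,0,0,0.003,0,0.072],
    [0,0,0,0,0.003,0,0.072],
    [0,0,0,0,0.003,0,0.072]
  ]
}}

```text
time_s: 9.57
tcp_pos: [495.5, 352.2, 91.1]
orientation: [[0.996, -0.088, -0.005], [-0.088, -0.996, -0.002], [-0.005, 0.003, -1.0]]
ft_force: [-4.0, -4.3, 2.7]
gripper_width: 71.8
```

```bash
python3 - <<'E'
from plant import bot,cams
import cv2,numpy as np
s=bot.state();print(s["tcp_pos"],s["ft_force"])
p,d=cams.grab_frame("scene");cv2.imwrite("pics/s2.png",cv2.resize(p[240:350,340:460,::-1],None,fx=5,fy=5,interpolation=cv2.INTER_CUBIC))
p,d=cams.grab_frame("wrist");cv2.imwrite("pics/w2.png",p[:,:,::-1])
E
```

```text
[495.46778571 352.18180599  91.10335557] [-3.97127504 -4.28841941  2.6696231 ]
```

View pics/w2.png

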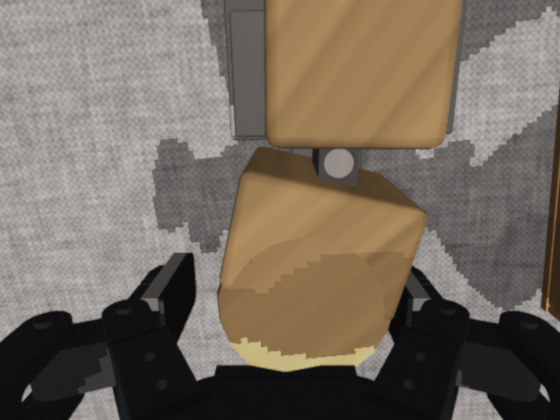

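The wrist view shows D's heel (around (320,270)) clearly turned against its forepart at under 5 N, so D is the worn last. Now I'll rock it back through the middle.

Request:
{"api": "jog_arm", "payload": {
  "deltas": [
    [0,0,0,0.001,-0.01,0,0.072],
    [0,0,0,0.001,-0.02,0,0.072],
    [0,0,0,0.001,-0.025,0,0.072],
    [0,0,0,0.001,-0.028,0,0.072],
    [0,0,0,0.001,-0.031,0,0.072],
    [0,0,0,0.001,-0.031,0,0.072],
    [0,0,0,0.001,-0.031,0,0.072]
  ]
}}

```text
time_s: 10.25
tcp_pos: [496.5, 321.1, 91.2]
orientation: [[0.996, -0.088, -0.005], [-0.088, -0.996, -0.002], [-0.004, 0.002, -1.0]]
ft_force: [-1.7, 1.9, -0.1]
gripper_width: 72.1
```

```bash
python3 - <<'E'
from plant import bot,cams
import cv2,numpy as np
p,d=cams.grab_frame("wrist");cv2.imwrite("pics/w3.png",p[:,:,::-1])
E
```

```text
(no output)
```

View pics/w3.png

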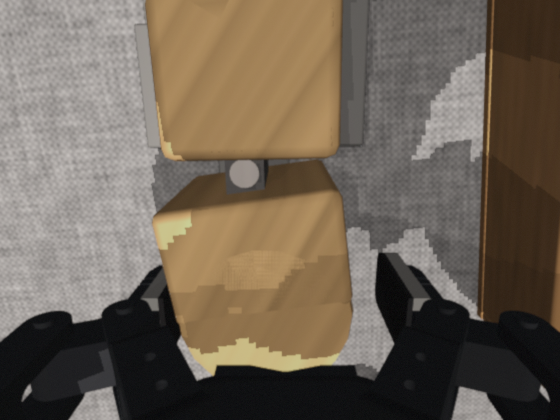

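Request:
{"api": "jog_arm", "payload": {
  "deltas": [
    [0,0,0,0,-0.002,0,0.072],
    [0,0,0,0,-0.004,0,0.072],
    [0,0,0,0,-0.006,0,0.072],
    [0,0,0,0,-0.006,0,0.072]
  ]
}}

```text
time_s: 10.63
tcp_pos: [495.2, 317.0, 91.3]
orientation: [[0.996, -0.088, -0.007], [-0.088, -0.996, 0.001], [-0.007, -0.0, -1.0]]
ft_force: [-8.0, 10.7, 0.6]
gripper_width: 72.1
```

Request:
{"api": "jog_arm", "payload": {
  "deltas": [
    [0,0,0,0,0.006,0,0.072],
    [0,0,0,0,0.007,0.02,0.072],
    [0,0,0,0,0.007,0.06,0.072],
    [0,0,0,0.0,0.007,0.1,0.075],
    [0,0,0,0.035,0.007,0.12,0.075],
    [0,0,0,0.066,0.007,0.12,0.075],
    [0,0,0,0.066,0.007,0.12,0.075],
    [0,0,0,0.066,0.007,0.12,0.075]
  ]
}}

```text
time_s: 11.3
tcp_pos: [563.3, 323.6, 212.1]
orientation: [[0.996, -0.09, -0.005], [-0.09, -0.996, 0.001], [-0.005, -0.001, -1.0]]
ft_force: [-1.2, 0.4, -0.9]
gripper_width: 75.0
```

```bash
python3 - <<'E'
from h import *
from plant import bot,cams
s=bot.state();print(s["tcp_pos"],s["ft_force"])
for n in("wrist","scene"):
    c=cams.camera_params(n);p,d=cams.grab_frame(n)
    if n=="wrist":cv2.imwrite("pics/w4.png",p[:,:,::-1])
    P=depro(d,c);m=(abs(P[...,2]-62)<4)&(abs(P[...,1]-325)<70)&(P[...,0]<700)
    k,l,st,ce=cv2.connectedComponentsWithStats(m.astype(np.uint8))
    for i in range(1,k):
        if st[i,4]>200:
            Q=P[l==i][:,:2].astype(np.float32);r=cv2.minAreaRect(Q);print(n,st[i],np.round(r[0],1),np.round(r[1],1),round(r[2],1),Q.min(0),Q.max(0))
E
```

```text
[563.27031689 323.56293009 212.06425676] [-1.18406484  0.3655082  -0.85116413]
wrist [  242    69    81   162 10310] [596.4 323. ] [49.7 97.3] 86.4 [547.09436 296.05847] [644.2895  350.22595]
wrist [ 242  238   95   96 6668] [504.1 323.2] [66.4 56. ] 9.4 [471.9267 294.6876] [540.37604 355.11475]
scene [389 257  26  24 493] [505.2 323.2] [65.5 55.5] 8.6 [472.47784 295.86948] [540.6087 355.0604]
scene [374 278  35  34 664] [596.6 322.8] [49.6 99.1] 85.7 [546.2197  296.32315] [645.2905  350.09497]
```

View pics/w4.png

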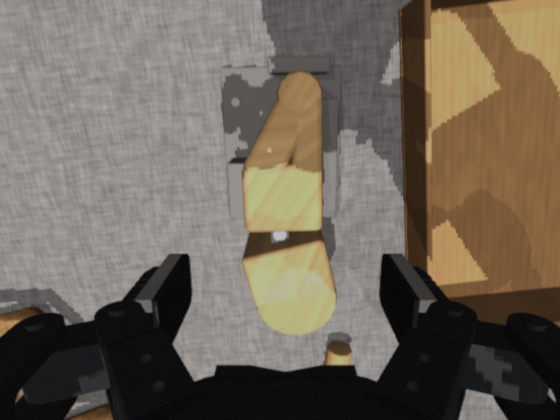

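Request:
{"api": "jog_arm", "payload": {
  "deltas": [
    [0,-0.3,0.6,0,0.002,-0.04,0.08],
    [0,-0.3,0.6,0,0.002,-0.08,0.08],
    [0,-0.3,0.6,0,0.002,-0.107,0.08],
    [0,-0.3,0.6,0,0.002,-0.107,0.08],
    [0,-0.3,0.6,0,0.002,-0.107,0.065],
    [0,-0.3,0.6,0,0.002,-0.107,0.04],
    [0,-0.3,0.6,0,0.002,-0.107,0.03],
    [0,-0.3,0.6,0,0.002,-0.107,0.03],
    [0,-0.3,0.6,0,0.002,-0.107,0.03],
    [0,-0.3,0.6,0,0.002,-0.107,0.03]
  ]
}}

```text
time_s: 12.23
tcp_pos: [561.6, 326.0, 105.7]
orientation: [[0.997, -0.078, -0.001], [-0.078, -0.997, 0.001], [-0.001, -0.001, -1.0]]
ft_force: [-2.2, -0.7, 6.8]
gripper_width: 48.8
```

Request:
{"api": "jog_arm", "payload": {
  "deltas": [
    [0,0,0,0,0,0.004,0.03],
    [0,0,0,0,0,0.012,0.03],
    [0,0,0,0,0,0.025,0.03],
    [0,0,0,0,0,0.04,0.03],
    [0,0,0,0,0,0.055,0.03],
    [0,0,0,0,0,0.07,0.03],
    [0,0,0,0,0,0.08,0.03],
    [0,0,0,0,0,0.08,0.03],
    [0,0,0,0,0,0.08,0.03]
  ]
}}

```text
time_s: 12.98
tcp_pos: [562.0, 326.1, 186.7]
orientation: [[0.997, -0.078, 0.001], [-0.078, -0.997, 0.002], [0.001, -0.002, -1.0]]
ft_force: [-1.0, 0.8, -5.7]
gripper_width: 49.0
```

```bash
python3 - <<'E'
from h import *
from plant import bot,cams
s=bot.state();print(s["tcp_pos"],s["ft_force"],s["gripper_width"])
p,d=cams.grab_frame("side");cv2.imwrite("pics/sd5.png",cv2.resize(p[90:240,200:420,::-1],None,fx=3.5,fy=3.5))
n="wrist";c=cams.camera_params(n);p,d=cams.grab_frame(n);cv2.imwrite("pics/w5.png",p[:,:,::-1])
P=depro(d,c);q=P[P[...,2]>90];print(np.percentile(q[:,2],[5,50,95]));
E
```

```text
[562.01636723 326.10325422 186.72755621] [-0.95131103  0.76427607 -5.73981973] 49.04156309262581
[137.74967029 166.23779002 202.14309683]
```

View pics/sd5.png

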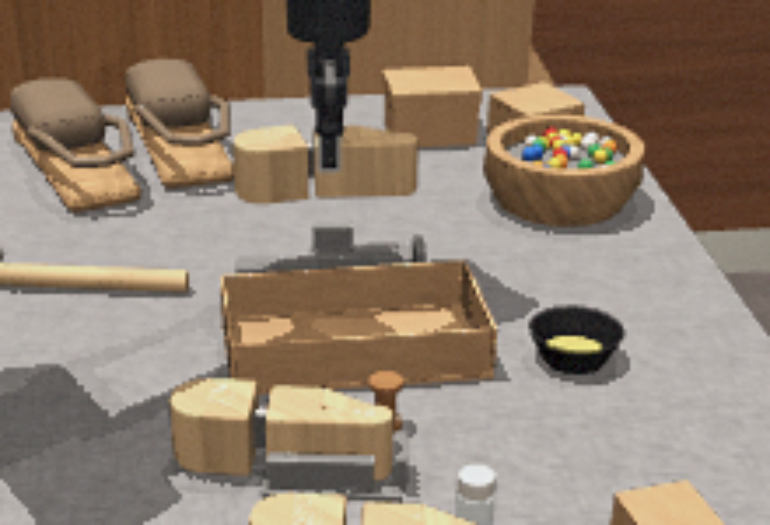

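View pics/w5.png

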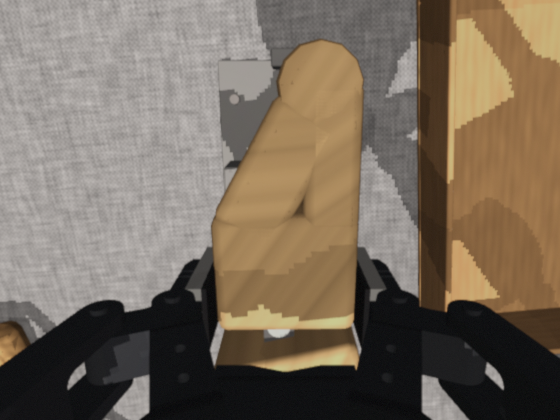

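Level and held. Next I'll carry it over the carton, centre about (567.5,166.5), yaw 1.5°.

Request:
{"api": "jog_arm", "payload": {
  "deltas": [
    [0,0,1,0.001,-0.008,0.004,0.03],
    [0,0,2,0.002,-0.025,0.006,0.03],
    [0,0,3,0.004,-0.05,0.006,0.03],
    [0,0,4,0.006,-0.075,0.006,0.03],
    [0,0,5,0.008,-0.1,0.006,0.03],
    [0,0,6,0.0095,-0.125,0.006,0.03],
    [0,0,6,0.0095,-0.145,0.006,0.03],
    [0,0,6,0.0095,-0.156,0.006,0.03],
    [0,0,6,0.0095,-0.1595,0.006,0.03],
    [0,0,6,0.0095,-0.1595,0.006,0.03],
    [0,0,6,0.0095,-0.1595,0.006,0.03]
  ]
}}

```text
time_s: 14.0
tcp_pos: [570.3, 166.7, 190.3]
orientation: [[1.0, 0.026, -0.003], [0.026, -1.0, 0.001], [-0.003, -0.001, -1.0]]
ft_force: [-0.3, 1.2, -5.2]
gripper_width: 49.1
```

```bash
python3 - <<'E'
from h import *
from plant import bot,cams
s=bot.state();print(s["tcp_pos"],s["ft_force"],s["gripper_width"])
for n,b in (("scene",(200,360,250,450)),("wrist",None)):
    p,d=cams.grab_frame(n);q=p if b is None else cv2.resize(p[b[0]:b[1],b[2]:b[3]],None,fx=3.5,fy=3.5)
    cv2.imwrite(f"pics/{n}6.png",q[:,:,::-1])
E
```

```text
[570.25676268 166.69643586 190.28606616] [-0.28234534  1.19225515 -5.24991825] 49.10331901102806
```

View pics/scene6.png

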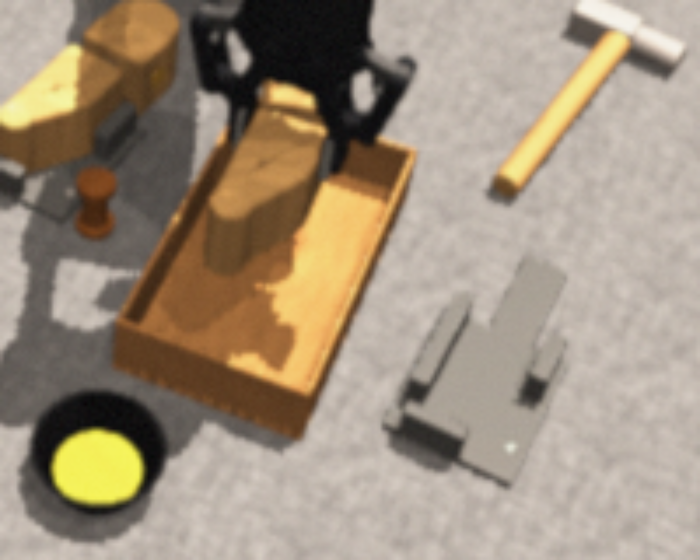

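View pics/wrist6.png

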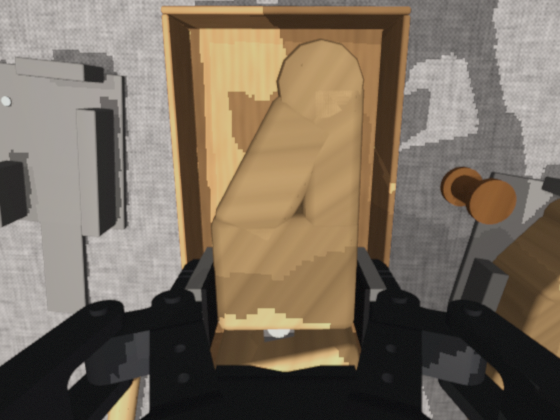

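Above the carton and aligned, so I'll lower it.

Request:
{"api": "jog_arm", "payload": {
  "deltas": [
    [0,0,0,0,0,-0.012,0.03],
    [0,0,0,0,0,-0.028,0.03],
    [0,0,0,0,0,-0.045,0.03],
    [0,0,0,0,0,-0.06,0.03],
    [0,0,0,0,0,-0.072,0.03],
    [0,0,0,0,0,-0.079,0.03],
    [0,0,0,0,0,-0.081,0.03],
    [0,0,0,0,0,-0.081,0.03],
    [0,0,0,0,0,-0.081,0.03]
  ]
}}

```text
time_s: 14.85
tcp_pos: [571.0, 167.5, 110.1]
orientation: [[1.0, 0.027, -0.001], [0.027, -1.0, 0.001], [-0.001, -0.001, -1.0]]
ft_force: [0.5, -0.3, -5.0]
gripper_width: 49.0
```

Request:
{"api": "jog_arm", "payload": {
  "deltas": [
    [0,0,0,0,0,-0.002,0.03],
    [0,0,0,0,0,-0.004,0.03],
    [0,0,0,0,0,-0.0055,0.03],
    [0,0,0,0,0,-0.0065,0.03],
    [0,0,0,0,0,-0.0065,0.03],
    [0,0,0,0,0,-0.0065,0.03]
  ]
}}

```text
time_s: 15.35
tcp_pos: [571.3, 167.5, 104.0]
orientation: [[1.0, 0.027, -0.001], [0.027, -1.0, 0.001], [-0.001, -0.001, -1.0]]
ft_force: [0.1, 0.4, -3.3]
gripper_width: 49.2
```

Request:
{"api": "jog_arm", "payload": {
  "deltas": [
    [0,0,0,0,0,-0.001,0.03],
    [0,0,0,0,0,-0.002,0.03],
    [0,0,0,0,0,-0.002,0.03],
    [0,0,0,0,0,-0.002,0.03]
  ]
}}

```text
time_s: 15.68
tcp_pos: [571.5, 167.5, 103.7]
orientation: [[1.0, 0.027, -0.0], [0.027, -1.0, 0.001], [-0.0, -0.001, -1.0]]
ft_force: [-4.5, -1.4, 5.6]
gripper_width: 48.9
```

Touching the floor: the vertical force has flipped to +5.6 N. I'll release to 64 mm, which keeps the fingers clear of the walls, then rise.

Request:
{"api": "jog_arm", "payload": {
  "deltas": [
    [0,0,0,0,0,0,0.051],
    [0,0,0,0,0,0,0.056],
    [0,0,0,0,0,0,0.062],
    [0,0,0,0,0,0,0.064],
    [0,0,0,0,0,0,0.064],
    [0,0,0,0,0,0.02,0.064],
    [0,0,0,0,0,0.05,0.064],
    [0,0,0,0,0,0.09,0.064],
    [0,0,0,0,0,0.13,0.064],
    [0,0,0,0,0,0.17,0.064],
    [0,0,0,-0.04,0,0.2,0.064],
    [0,0,0,-0.08,0,0.2,0.064],
    [0,0,0,-0.12,0,0.2,0.064],
    [0,0,0,-0.12,0,0.2,0.064]
  ]
}}

```text
time_s: 16.85
tcp_pos: [445.2, 167.0, 302.8]
orientation: [[1.0, 0.028, -0.006], [0.028, -1.0, 0.0], [-0.006, -0.001, -1.0]]
ft_force: [-0.6, 0.0, -0.7]
gripper_width: 64.3
```

```bash
python3 - <<'E'
from h import *
from plant import bot,cams
s=bot.state();print(s["tcp_pos"],s["ft_force"],s["gripper_width"])
for n in("wrist","scene"):
    c=cams.camera_params(n);p,d=cams.grab_frame(n);cv2.imwrite(f"pics/{n}7.png",p[:,:,::-1]);np.savez(n+"7.npz",p=p,d=d)
    P=depro(d,c)
    m=(abs(P[...,2]-61)<6)&(P[...,0]<800)&(P[...,0]>380)&(abs(P[...,1])<400)
    k,l,st,ce=cv2.connectedComponentsWithStats(m.astype(np.uint8))
    for i in range(1,k):
        if st[i,4]>150:
            Q=P[l==i];r=cv2.minAreaRect(Q[:,:2].astype(np.float32));print(n,st[i],np.round(r[0],1),np.round(r[1],1),round(r[2],1),Q[:,2].mean().round(1))
E
```

```text
[445.21476522 166.96684269 302.82434512] [-0.60034643  0.02194069 -0.72286426] 64.28467239045496
wrist [ 258    0   64   37 2275] [570.5 167. ] [25.5 49.5] 2.0 59.2
wrist [ 462   20   98  126 6494] [528.2 -13.1] [50.9 97.6] 80.4 61.1
wrist [ 255   44   78   90 5191] [514.8 159. ] [66.1 56.1] 15.1 59.3
wrist [ 433  147   80   79 4389] [437.1   6.8] [56.3 65.9] 78.5 61.1
scene [131 174  49  39 752] [ 548.5 -329.2] [174.2  60. ] 3.7 61.1
scene [210 193  28  20 360] [ 492.6 -150.9] [56.4 69.4] 78.4 61.4
scene [274 199  27  21 368] [438.2   5.7] [58.6 69. ] 81.9 61.6
scene [183 206  38  26 474] [ 581.3 -169.4] [52.3 99. ] 81.0 61.4
scene [249 213  37  26 484] [528.1 -12.1] [51.8 98.5] 82.4 61.6
scene [320 237  26  23 445] [514.7 159.6] [71.4 55.5] 13.7 59.8
scene [307 258  33  33 611] [607.7 168.2] [98.4 50.1] 1.6 60.0
```

View pics/wrist7.png

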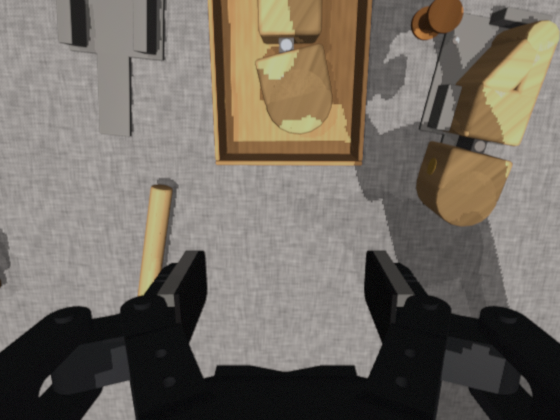

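View pics/scene7.png

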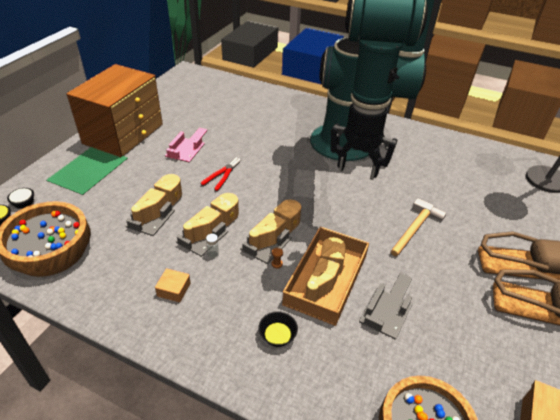

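The last lies flat: its top is at 60 mm, matching 4 + 56. Its heel is about 12–13° off line and it's centred in the carton. The other three and the bystanders haven't visibly moved. Handing in.

```bash
python3 -c "
from plant import workorder
print(workorder.sign_off())"
```

```text
the job is handed in; nothing more can be done
None
```

The worn last was the one at y ≈ +327 mm, to the robot's left of the carton. It is now in the carton, and the job is handed in at about 17 s of the 61 s allowed; sign-off gives no verdict.

- **Finding it:** I rocked the heels of the other three one way only. Each stopped hard after about 3 mm of travel, at about 14–15 N. The worn heel swung about 0.2 rad at only a few newtons. I rocked it one way, back through the middle and over to the other stop, all in its nest, before lifting.
- **Last checks in the carton:**
  - **Flat on the floor:** its top is at about 60 mm, as expected for floor plus thickness, with the same side up.
  - **Position:** its origin is about 3–4 mm from the carton's centre.
  - **Heel:** it is left about 0.21–0.23 rad off line.
- **Everything else:** the gripper is clear of everything. The other three lasts measure within a few millimetres of where they started, which is about the camera error. The bystanders look unmoved in the picture.
- **Disagreements:**
  - **Camera positions:** the scene and side cameras differed by 2–4 mm on last positions.
  - **Heel contact:** it came about 3 mm later than the jaw opening suggested. The force readings settled which heel was loose.

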